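Sort the glaze test tiles and hold the reference board at the pointer

ROBOT

A 7-joint arm with a two-finger parallel gripper is mounted at the origin on the work surface. World frame = base frame: x ahead of the robot, y to its left, z up, the work surface at z = 0. Lengths are in m, angles in rad, forces in N, time in s.
With the tool pointing down it reaches from about 0.425 to 0.925 m from the base axis. Payload 6.8 kg.
Tool frame: the origin (TCP) lies at the very end of the fingers, on their centre line; the grasp point (between the pads) lies 19 mm behind it; z points along the fingers, y is the line along which they close (so a half turn about z gives the same grasp; the last joint's range is limited). The gripper opens to 85 mm and grips with 20 to 120 N. Pads are 22 mm wide; open, the fingers measure 114 mm over their backs; the gripper's body (76 mm by 85 mm) begins 54 mm behind the grasp point. The pads swing forward as they close: fully open they stand 13 mm farther back than shut.
Start: joints at [-1.313, 0.477, 0.022, 1.555, -0.011, 1.109, -0.083], TCP at [0.241, 0.63, 0.197] pointing down, gripper open.
Joint ranges: [-2.96, 2.96], [-0.34, 2.1], [-1.41, 1.46], [0.24, 2.44], [-1.37, 4.51], [0.17, 1.92], [-2.96, 2.96]. Speed limits (rad/s): [2.39, 2.39, 3.14, 3.14, 3.14, 3.14, 3.14].

INTERFACE

Orientations are given as a unit quaternion [w, x, y, z].
In Python, from station import bot gives the robot as it stands.
- The arm moves only by the tool jog_arm, never from a script. Its argument "motion" is a list of rows, each a list of 7 numbers: the turn, a rotation vector about the tool's x, y, z in rad, then the shift along the tool's x, y, z in mm, then the finger opening in mm, from 0 to 85.4. A call has 1 to 10 rows; each row is the pose to reach, as a shift and turn from the pose commanded when the call began, along the tool's axes at that moment; what a row does not reach only later rows make up. A row lasts 1/8 s, in which the tool goes at most 62.5 mm and 10.7 degrees, less where a joint would pass 70% of its speed; a pose out of reach is approached as far as the arm can. A call with a gripper value outside its range is refused whole. The fingers move at their own pace and stop on an object; "grip_force" is the grip in N (left out, the last holds). Time passes only in rows, so rows that repeat a pose let the fingers close. It gives the time, the measured TCP pose, the force, the opening and the grip force at its end, in the units of the state.
- bot.get_obs(): the state, without advancing time (a new reading comes with each control period).
- bot.read_camera(name): name is "scene" or "top"; returns a dict with "pixels" (400x640x3 uint8, red, green, blue), "camera_matrix" (3x3 intrinsics, pixels), "T" (4x4, takes a point from camera to world coordinates). Camera axes: x right, y down, z forward; pixel columns grow to the right and rows downward; lengths in m; the calibration is good to about 2 mm. A picture is of the moment at which its call begins. There is no depth.
- bot.hand_in(): hands the job in; it is judged then, once.
Trained networks look in a picture, given as the dict that the camera call returned (one of the last four; its "shot" number tells which), for a name from the list of things; names that differ only in an ending like _2 or _b are one class to them, and where a whole thing is asked for, a point or a joint stands for the part that bears it (a point fixed in the world has none). Each returns a list of dicts, best first, with "score" (0 to 1); they miss things now and then, are a little off and sometimes report something else, mostly with a low value. They report only what shows in the picture. A call takes as long as a camera call. They do not tell look-alikes from the thing itself.
- bot.spot_in(thing, picture): "xy" ([column, row] in pixels, amid what is visible of it).
- bot.tip_of(thing, picture): "xy" ([column, row] in pixels: a listed point, or the origin of a listed thing).
The state is a dict: "t": time; "q": joint angles; "joint_vel": joint speeds; "joint_torque": joint torques, N m; "eef_pos": TCP position; "tool_rot": TCP orientation; "contact_force": force on the tool from outside, world axes, zero at the start; "torque": the same for the moment, N m; "gripper_width": opening from 0.0 (shut) to 1.0 (fully open); "grasp_force": force on a finger pad.
Only numpy, scipy, OpenCV 4.12 (cv2) and the standard library are available. Lean on these libraries where they do the work, as an engineer would, in place of code of your own. Each camera call takes 0.05 s, during which the arm holds its last target. There are 200 camera calls.

TASK

Get the glaze comparison ready: stand each glaze test tile upright in the tray of its own colour and let go of it, then lift the hinged reference board by its bar handle until it is level with (parallel to) the red pointer at its side. Finish while still holding the board steady there by the handle: it falls shut if let go. Do not move the red pointer, and leave the other things on the table where they are.

Things in the scene. Friction and masses are not known exactly. Their poses are not given: they have to be found in the camera images.
- tile_blue: Blue-glazed test tile standing upright, an upside-down T of fired clay, 80 g. Foot 36 (its x) x 45 (its y) x 8 mm of bare brown clay; from the middle of the foot rises a glazed blade 10 mm thick (its x) and 45 mm wide (its y), up to 60 mm above the table. Origin: centre of the underside; z up. Blade is gripped across its 10 mm.
- tile_amber: Amber-yellow glazed test tile, same shape, size and origin as tile_blue.
- tray_blue: Blue shallow open tray, fixed to the table, 110 x 110 mm outside, 25 mm high, walls and floor 5 mm thick. Origin: centre of its underside on the table; z up.
- tray_amber: Amber-yellow tray, same shape and size as tray_blue, fixed.
- board: Hinged plywood board with six glaze samples on top, 165 (its x) x 190 (its y) x 12 mm, about 0.6 kg. Origin: on the hinge axis (its y), middle of its far edge, mid-thickness, 52 mm above the table; it extends to -x, towards the robot. Flat at the start (pitch 0); lifting the near edge turns it about +y (pitch grows, at most 1.5 rad). The hinge is nearly free: let go, it falls shut.
- base: Wooden base under the board, fixed to the table: 165 x 200 mm, 36 mm high, ending 52 mm behind the handle bar, with two 68 mm high hinge cheeks at the far end, and at its -y side a low foot, the steel arc of the pointer (160 mm radius about the hinge) and the pointer. Origin: on the table right below the board's origin; x away from the robot, z up.
- handle: Black round grip of the board's bar handle: 14 mm diameter, 100 mm long along its y (parallel to the hinge), 210 mm from the hinge axis, 45 mm out from the board's near edge, between two 10 mm brackets; free space in front, behind, below. Origin: its middle, 52 mm above the table when flat. About 3 N lift it. It spins freely on its rod, so the gripper may stay upright; its own pitch means nothing.
- pointer (a joint): Angle of the red pointer above level in rad, 0.55 to 1.05, about the board's hinge axis: the board is parallel to it when the board's pitch equals this value. Held by friction on a steel arc with black ticks at the board's right-hand side (its -y).
- pointer_tip (a point): Centre of the red ball (20 mm diameter) on the pointer's free end, 210 mm from the hinge axis, 132 mm to the -y side of the board's middle line. With board and pointer parallel, the handle bar's axis, extended, passes through it. Axes as the board's at that angle.
- tape: Bystander: black and yellow tape measure, 65 x 42 x 50 mm. Origin: centre of its underside.
- brush: Bystander: yellow-handled black hand brush, 310 mm long (its x) x 57 x 44 mm. Origin: underside, near the middle of its length.
- mug: Bystander: black mug, 80 mm across, 90 mm high. Origin: centre of its underside.
- batten: Bystander: wooden batten, 260 (its x) x 35 x 12 mm. Origin: centre of its underside.
- jar_a: Bystander: green glaze jar with a white cap, 66 mm across, 90 mm high. Origin: centre of its underside.
- jar_b: Bystander: brown glaze jar with a black cap, 66 mm across, 90 mm high. Origin: centre of its underside.
Mind the look-alikes: they are no part of the job. There is more than one size of the tray_amber; the job needs the middle-sized.

How it is judged:
By the outcome, as a careful person would: the job done as asked, in the order asked, and still so for the second after the job is handed in, while the arm keeps its last pose, push and grip.
It also fails if it takes over 56 s, if anything falls off the work surface, if the arm or the gripper's body presses on something with over 40 N, if the wrist force passes 120 N, or if a joint passes its speed limit or range.

## Working session

There is one attempt and no reset: what is moved stays moved. The work goes in short steps, Python scripts to look and compute and a tool call to move; the robot and the scene stay as the last step left them, time stands still between calls to the robot, and variables do not carry over. Pictures are saved under pics/ and viewed, at most 10 in all, crops included, and the job is handed in when it is done.

Besides the shell and the picture viewer there is one more tool, called after ">>>" by a JSON object that holds its "name" and its "arguments", one argument or row to a line. jog_arm: Moves the arm, as the interface text tells. Its arguments: {"type":"object","properties":{"motion":{"type":"array"},"grip_force":{"type":"number"}},"required":["motion"]}

```bash
mkdir -p pics; ls; cat > h.py <<'E'
import numpy as np, cv2, json
from station import bot
from scipy.spatial.transform import Rotation as R
def ray(p,xy):
    d=np.linalg.inv(p["camera_matrix"])@[xy[0],xy[1],1]; T=np.array(p["T"]); return T[:3,3],T[:3,:3]@d
def onz(p,xy,z):
    o,d=ray(p,xy); return o+d*(z-o[2])/d[2]
def proj(p,X):
    T=np.array(p["T"]); c=T[:3,:3].T@(np.array(X)-T[:3,3]); u=np.array(p["camera_matrix"])@c; return u[:2]/u[2]
def tri(ps,xys):
    A=np.zeros((3,3));b=np.zeros(3)
    for p,x in zip(ps,xys):
        o,d=ray(p,x);d=d/np.linalg.norm(d);M=np.eye(3)-np.outer(d,d);A+=M;b+=M@o
    return np.linalg.solve(A,b)
def save(p,n): cv2.imwrite("pics/"+n,cv2.cvtColor(p["pixels"],cv2.COLOR_RGB2BGR))
E
python3 - <<'E'
from h import *
np.set_printoptions(precision=4,suppress=True)
o=bot.get_obs(); print(o)
P={n:bot.read_camera(n) for n in("scene","top")}
for n,p in P.items():
    save(p,n+"0.png"); print(n,p["camera_matrix"],p["T"])
    for t in "tile_blue tile_amber tray_blue tray_amber board base handle pointer_tip tape brush mug batten jar_a".split():
        z=0.052 if t in("board","handle") else 0
        print(t,"TIP",[(np.round(d["xy"],1).tolist(),round(d["score"],2),onz(p,d["xy"],z)[:2].round(3).tolist()) for d in bot.tip_of(t,p)][:4],"SPOT",[(np.round(d["xy"]).tolist(),round(d["score"],2)) for d in bot.spot_in(t,p)][:4])
E
```

```text
pics
{'t': 0.0, 'q': array([-1.3131,  0.4778,  0.0223,  1.5565, -0.0115,  1.1093, -0.0831]), 'joint_vel': array([-0.0004, -0.0006, -0.0025, -0.0013, -0.0008,  0.0003, -0.0021]), 'joint_torque': array([ -0.0002, -59.6438,   1.6079, -28.1206,   0.0124,   0.0093,
        -0.    ]), 'eef_pos': array([0.2412, 0.6297, 0.1962]), 'tool_rot': array([-0.0001,  0.1819,  0.9833, -0.0009]), 'contact_force': array([-0.3176, -0.0777, -0.2297]), 'torque': array([-0.0333,  0.0106,  0.011 ]), 'grasp_force': 0.0, 'gripper_width': 1.0008066829027968}
scene [[376.6192   0.     320.0861]
 [  0.     376.6192 197.8602]
 [  0.       0.       1.    ]] [[-0.5959  0.4336 -0.676   1.2813]
 [ 0.803   0.3331 -0.4942  0.5495]
 [ 0.0109 -0.8373 -0.5467  0.6658]
 [ 0.      0.      0.      1.    ]]
tile_blue TIP [([368.0, 211.9], 0.8, [0.432, 0.111])] SPOT [([368.0, 210.0], 0.54)]
tile_amber TIP [([436.7, 241.8], 0.89, [0.44, 0.335]), ([335.1, 189.6], 0.38, [0.387, -0.043])] SPOT [([441.0, 238.0], 0.89)]
tray_blue TIP [([365.5, 266.0], 0.94, [0.642, 0.227]), ([282.5, 175.6], 0.63, [0.423, -0.244])] SPOT [([364.0, 260.
[... 2422 characters left out ...]
41.0, 212.6], 0.58, [0.539, -0.387]), ([261.3, 133.9], 0.36, [0.778, 0.184])] SPOT [([435.0, 192.0], 0.8), ([446.0, 269.0], 0.7)]
tape TIP [([328.8, 253.5], 0.86, [0.404, -0.037]), ([444.4, 267.8], 0.65, [0.368, -0.393]), ([154.3, 194.8], 0.57, [0.573, 0.505])] SPOT [([332.0, 257.0], 0.9)]
brush TIP [([260.7, 133.4], 0.84, [0.779, 0.186])] SPOT [([255.0, 130.0], 0.98), ([384.0, 189.0], 0.28)]
mug TIP [([153.3, 198.4], 0.8, [0.562, 0.507])] SPOT [([147.0, 195.0], 0.93)]
batten TIP [([476.1, 196.2], 0.75, [0.594, -0.5])] SPOT [([477.0, 194.0], 0.62)]
jar_a TIP [([341.7, 127.9], 0.97, [0.805, -0.072]), ([441.5, 266.9], 0.94, [0.37, -0.385])] SPOT [([344.0, 120.0], 0.94), ([451.0, 267.0], 0.64)]
```

View pics/top0.png

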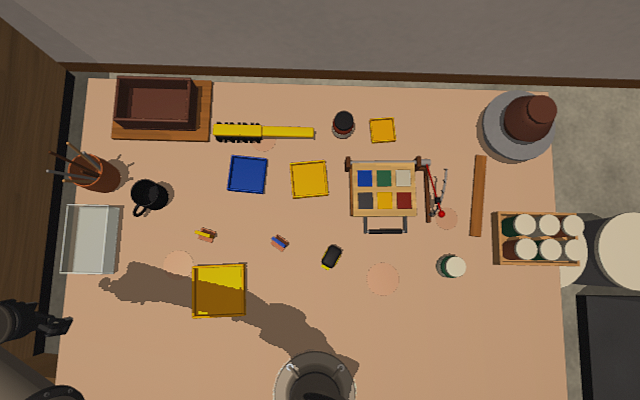

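View pics/scene0.png

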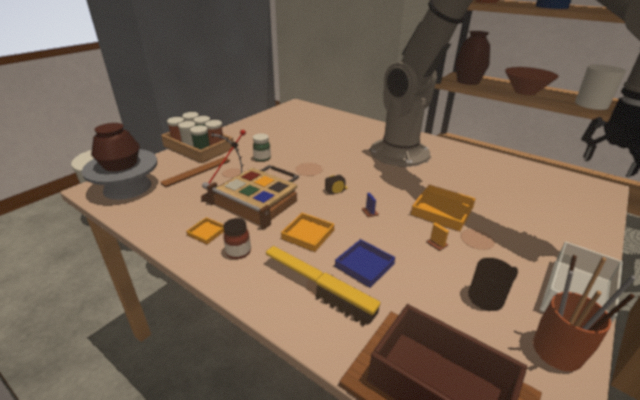

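The top view has three amber trays: small (383,130), middle-sized (309,180) and large (219,291). There is one blue tray at (248,174). The amber tile is at (206,235) and the blue tile at (280,242). The red ball is at about (441,213), next to the board at (383,190). Next I'll measure the tray sizes and fit the tile poses.

```bash
cat >> h.py <<'E'
from scipy.optimize import minimize
def hsv(p): return cv2.cvtColor(p["pixels"],cv2.COLOR_RGB2HSV)
AMB=((17,150,60),(32,255,255)); BLU=((105,110,30),(130,255,255))
def box(x0,x1,y0,y1,z0,z1): return np.array([[x,y,z] for x in(x0,x1) for y in(y0,y1) for z in(z0,z1)])
BLADE=box(-.005,.005,-.0225,.0225,.008,.06); TRAY=box(-.055,.055,-.055,.055,0,.025)
def hull(p,X,S=4,sh=(400,640)):
    m=np.zeros((sh[0]*S,sh[1]*S),np.uint8)
    uv=np.array([proj(p,x) for x in X]); c=cv2.convexHull(((uv+.5)*S-.5).astype(np.float32))
    cv2.fillConvexPoly(m,np.round(c*16).astype(np.int32),255,shift=4)
    return m
def fit(ps,rng,X,xy0,yaws,rad=30,scale=False):
    data=[]
    for p in ps:
        c=proj(p,[*xy0,.03]); u,v=np.clip(np.round(c-rad).astype(int),0,None)
        K=p["camera_matrix"].copy();K[0,2]-=u;K[1,2]-=v
        q=dict(camera_matrix=K,T=p["T"]); m=cv2.inRange(hsv(p),*rng)[v:v+2*rad,u:u+2*rad].astype(float)/255
        data.append((q,m))
    def cost(a):
        Y=X.copy(); 
        if scale: Y[:,:2]*=a[3]
        Y=Y@R.from_euler("z",a[2]).as_matrix().T+[a[0],a[1],0]; s=0
        for q,m in data:
            h=cv2.resize(hull(q,Y,8,m.shape),m.shape[::-1],interpolation=cv2.INTER_AREA)/255.
            s+=np.abs(h-m).sum()/m.sum()
        return s
    best=None
    for y in yaws:
        a=[*xy0,y]+([1.] if scale else [])
        sx=np.array([a]+[list(np.array(a)+d) for d in np.diag([.008,.008,.3]+([.15] if scale else []))])
        r=minimize(cost,a,method="Nelder-Mead",options=dict(initial_simplex=sx,maxiter=250,xatol=1e-4,fatol=1e-4))
        if best is None or r.fun<best.fun: best=r
    return best.x.round(4),round(best.fun,3)
def ball(p,c,r=18):
    h=hsv(p);m=cv2.inRange(h,(0,170,90),(6,255,255))|cv2.inRange(h,(174,170,90),(180,255,255))
    k=np.zeros_like(m);cv2.circle(k,tuple(int(v) for v in c),r,255,-1);m&=k
    m=cv2.morphologyEx(m,cv2.MORPH_OPEN,np.ones((3,3),np.uint8))
    M=cv2.moments(m,True); return (M["m10"]/M["m00"],M["m01"]/M["m00"]),M["m00"]
E
python3 - <<'E'
from h import *
s=bot.read_camera("scene");t=bot.read_camera("top")
Y=np.linspace(0,np.pi,9)[:-1]
print("tile_blue",fit([s,t],BLU,BLADE,(.432,.112),Y)); print("tile_amber",fit([s,t],AMB,BLADE,(.443,.33),Y))
Z=[-.6,-.2,.2,.6]
for n,r,xy in(("tray_blue",BLU,(.645,.222)),("tray_mid",AMB,(.62,.036)),("tray_big",AMB,(.285,.279)),("tray_small",AMB,(.80,-.2))): print(n,fit([s,t],r,TRAY,xy,Z,42,True))
bs,bt=ball(s,(242,132),7),ball(t,(441,213),7); print(bs,bt,tri([s,t],[bs[0],bt[0]]))
a=t["pixels"][100:280,340:460]; b=t["pixels"][160:260,190:345]; c=s["pixels"][110:230,190:310]
ii=[cv2.resize(x,None,fx=f,fy=f,interpolation=cv2.INTER_CUBIC) for x,f in((a,3),(b,2.8),(c,2.3))]
o=np.zeros((560,800,3),np.uint8);o[:540,:360]=ii[0];o[:280,366:800]=ii[1];o[283:559,366:642]=ii[2]
save(dict(pixels=o),"crop.png")
E
```

```text
tile_blue (array([0.4301, 0.1145, 2.048 ]), np.float64(16.596))
tile_amber (array([0.453 , 0.3369, 2.855 ]), np.float64(1.86))
tray_blue (array([ 0.6362,  0.2256, -0.0816,  0.7623]), np.float64(0.613))
tray_mid (array([0.6321, 0.0305, 0.1256, 0.977 ]), np.float64(0.564))
tray_big (array([0.2871, 0.2877, 0.0817, 1.3413]), np.float64(0.786))
tray_small (array([ 0.7987, -0.2005,  1.6952,  0.6125]), np.float64(0.39))Traceback (most recent call last):
  File "<stdin>", line 7, in <module>
  File "h.py", line 52, in ball
    M=cv2.moments(m,True); return (M["m10"]/M["m00"],M["m01"]/M["m00"]),M["m00"]
                                   ~~~~~~~~^~~~~~~~~
ZeroDivisionError: float division by zero
```

```bash
python3 - <<'E'
from h import *
s=bot.read_camera("scene");t=bot.read_camera("top")
for n,p,L in(("s",s,[(371,204),(439,236),(365,262),(308,229),(242,132),(238,140),(380,240)]),("t",t,[(281,242),(206,235),(248,174),(309,180),(441,213),(436,195),(300,220)])):
    h=hsv(p)
    print(n,[h[v-1:v+2,u-1:u+2].reshape(-1,3)[::4].tolist() for u,v in L])
a=t["pixels"][100:280,340:460]; b=t["pixels"][160:260,190:345]; c=s["pixels"][110:230,190:310];d=s["pixels"][185:255,350:460]
ii=[cv2.resize(x,None,fx=f,fy=f,interpolation=cv2.INTER_CUBIC) for x,f in((a,3),(b,2.8),(c,2.3),(d,1.4))]
o=np.zeros((560,800,3),np.uint8);o[:540,:360]=ii[0];o[:280,366:800]=ii[1];o[283:559,366:642]=ii[2];o[283:381,645:799]=ii[3]
save(dict(pixels=o),"crop.png")
E
```

```text
s [[[135, 57, 63], [132, 62, 62], [128, 64, 64]], [[16, 182, 116], [16, 178, 116], [15, 180, 116]], [[120, 130, 116], [118, 134, 116], [119, 137, 115]], [[17, 203, 216], [17, 201, 218], [17, 201, 217]], [[4, 174, 142], [2, 187, 135], [4, 183, 114]], [[7, 128, 165], [8, 129, 150], [12, 95, 171]], [[14, 87, 187], [14, 88, 186], [14, 88, 186]]]
t [[[117, 155, 122], [113, 164, 137], [113, 192, 162]], [[24, 244, 211], [25, 245, 210], [27, 251, 212]], [[111, 194, 141], [111, 199, 140], [111, 195, 141]], [[22, 243, 206], [22, 243, 204], [22, 243, 206]], [[0, 245, 154], [3, 234, 190], [2, 242, 182]], [[0, 255, 136], [4, 183, 159], [11, 116, 152]], [[14, 96, 192], [14, 97, 192], [14, 97, 192]]]
```

View pics/crop.png

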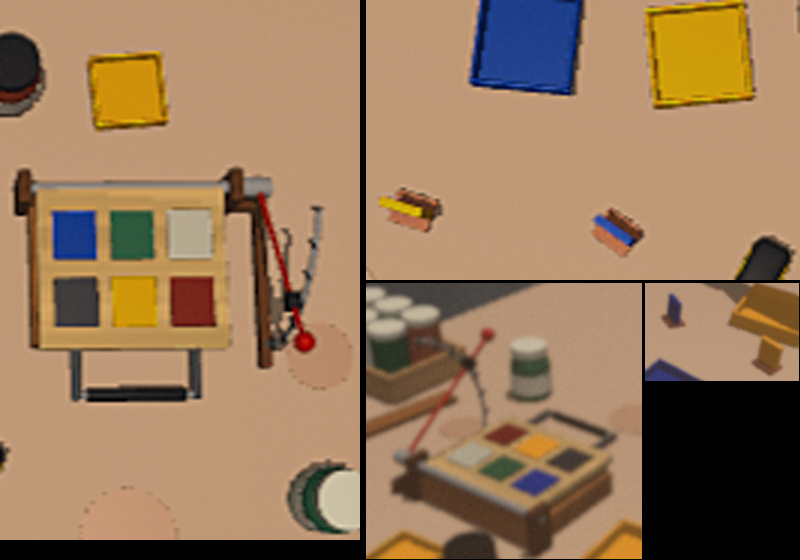

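The crop confirms the choice: the middle-sized amber tray is the one at (309,180), and each tile's blade is roughly along world y with a slight skew. The scene picture is warmer and blurrier than the top one, so I'll set colour thresholds per camera and refit.

```bash
python3 - <<'E'
s=open("h.py").read()
s=s.replace('m=cv2.inRange(hsv(p),*rng)[v:v+2*rad,u:u+2*rad].astype(float)/255','m=mask(p,rng)[v:v+2*rad,u:u+2*rad]; n,l,st,ce=cv2.connectedComponentsWithStats(m); k=1+np.argmin(np.linalg.norm(ce[1:]-rad,axis=1)-np.sqrt(st[1:,4])); m=(l==k).astype(float)')
s=s.replace('AMB=((17,150,60),(32,255,255)); BLU=((105,110,30),(130,255,255))','''AMB="a";BLU="b"
def mask(p,c):
    top=np.array(p["T"])[2,3]>1; h=hsv(p)
    if c=="a": return cv2.inRange(h,(19,190,70),(33,255,255)) if top else cv2.inRange(h,(14,140,60),(26,255,255))
    return cv2.inRange(h,(100,100,40),(130,255,255)) if top else cv2.inRange(h,(105,42,30),(150,255,255))''')
s=s.replace("(0,170,90),(6,","(0,140,80),(6,").replace("(174,170,90)","(172,140,80)").replace("np.ones((3,3)","np.ones((2,2)")
open("h.py","w").write(s)
E
python3 - <<'E'
from h import *
s=bot.read_camera("scene");t=bot.read_camera("top")
for n,r,xy,y in(("blue",BLU,(.432,.112),[-.5,0]),("amber",AMB,(.446,.33),[-.3,.1])):
    for C in([t],[s],[s,t]): print(n,fit(C,r,BLADE,xy,y,22))
for n,r,xy in(("tray_blue",BLU,(.645,.222)),("tray_mid",AMB,(.62,.036)),("tray_big",AMB,(.285,.279)),("tray_small",AMB,(.80,-.2))): print(n,fit([s,t],r,TRAY,xy,[-.2,.1],45,True),fit([t],r,TRAY,xy,[-.2,.1],45,True))
bs,bt=ball(s,(242,132),7),ball(t,(441,213),7); print(bs,bt,tri([s,t],[bs[0],bt[0]]))
# board handle: dark bar in top
h=t["pixels"][225:238,360:412].max(2)<55
v,u=np.nonzero(h); print("bar px",u.min()+360,u.max()+360,u.mean()+360,v.mean()+225, np.polyfit(u,v,1))
print("bar",onz(t,(u.mean()+360,v.mean()+225),.052+.004))
# board corners from crop (px/3 + 340,100)
for c in((36,188),(229,188),(37,346),(228,348)): print(onz(t,(c[0]/3+340-.3,c[1]/3+100-.3),.058).round(4))
E
```

```text
blue (array([ 0.434 ,  0.1139, -0.5716]), np.float64(0.253))
blue (array([ 0.4293,  0.1156, -0.8351]), np.float64(0.262))
blue (array([ 0.4342,  0.1148, -0.6243]), np.float64(0.888))
amber (array([ 0.4527,  0.3362, -0.2762]), np.float64(0.44))
amber (array([0.3811, 0.3221, 0.6147]), np.float64(0.644))
amber (array([ 0.4532,  0.3377, -0.2803]), np.float64(1.15))
tray_blue (array([ 0.642 ,  0.2222, -0.0725,  0.9595]), np.float64(0.087)) (array([ 0.6428,  0.2215, -0.0766,  0.9702]), np.float64(0.034))
tray_mid (array([0.6316, 0.0307, 0.1238, 0.9804]), np.float64(0.128)) (array([0.6329, 0.0303, 0.1228, 0.9857]), np.float64(0.063))
tray_big (array([0.2929, 0.2864, 0.044 , 1.2702]), np.float64(0.472)) (array([0.296 , 0.2848, 0.0117, 1.2304]), np.float64(0.165))
tray_small (array([ 0.7989, -0.199 ,  0.1031,  0.6393]), np.float64(0.191)) (array([ 0.7988, -0.2   ,  0.1147,  0.6546]), np.float64(0.071))
((243.2941176470588, 132.88235294117646), 17.0) ((441.6666666666667, 213.41666666666666), 48.0) [ 0.51091115 -0.33104292  0.17036376]
bar px 364 406 385.3975903614458 230.9156626506024 [-2.77667865e-03  5.98618360e+00]
bar [ 0.47233928 -0.20155888  0.056     ]
[ 0.6775 -0.0994  0.058 ]
[ 0.6828 -0.2952  0.058 ]
[ 0.5172 -0.1019  0.058 ]
[ 0.5196 -0.292   0.058 ]
```

Red ball triangulates to (0.511, -0.331, 0.170), which puts the pointer at about 0.595 rad with a radius of 0.2104, as it should be. Next: a helper that turns a target into a row, plus a check on the amber tile.

```bash
cat >> h.py <<'E'
def rows(*targets):
    o=bot.get_obs(); q=o["tool_rot"]; Rm=R.from_quat([q[1],q[2],q[3],q[0]]); p0=o["eef_pos"]
    y=Rm.as_matrix()[:,1]; print("t",round(o["t"],2),"tcp",p0.round(4),"close ang",round(float(np.arctan2(y[1],y[0])),3),"F",o["contact_force"].round(1),"w",round(float(o["gripper_width"])*85.4,1))
    for x,yy,z,a in targets:
        c=np.arctan2(y[1],y[0]); k=a+np.pi*np.round((c-a)/np.pi)
        D=R.from_matrix(np.array([[np.sin(k),np.cos(k),0],[-np.cos(k),np.sin(k),0],[0,0,-1]])) # cols x,y,z ; z down
        rv=(Rm.inv()*D).as_rotvec(); d=Rm.inv().apply(np.array([x,yy,z])-p0)*1000
        print((x,yy,z,a),"->",rv.round(3).tolist(),d.round(1).tolist())
E
python3 - <<'E'
from h import *
s=bot.read_camera("scene");t=bot.read_camera("top")
for p,c in((s,(439,236)),(t,(206,235))):
    m=mask(p,AMB); n,l,st,ce=cv2.connectedComponentsWithStats(m)
    for i in range(1,n):
        if np.linalg.norm(ce[i]-c)<14: print(st[i],ce[i])
for a in ((.4527,.3362,-.28),(.444,.333,-.28)):
    Y=BLADE@R.from_euler("z",a[2]).as_matrix().T+[a[0],a[1],0]
    print([(np.min([proj(p,y) for y in Y],0).round(1),np.max([proj(p,y) for y in Y],0).round(1)) for p in(s,t)])
rows((.4527,.336,.12,-.28),(.4527,.336,.021,-.28))
E
```

```text
[195 230  15   8  53] [202.22641509 233.52830189]
[211 236   2   2   4] [211.5 236.5]
[(array([428.1, 222.1]), array([447.7, 247.2])), (array([193.9, 229.5]), array([213.9, 238.5]))]
[(array([428.3, 220.2]), array([447.7, 245. ])), (array([194.8, 232.5]), array([214.8, 241.4]))]
t 3.1 tcp [0.2414 0.6304 0.1972] close ang 1.205 F [-0.4  0.2 -0.5] w 85.2Traceback (most recent call last):
  File "<stdin>", line 10, in <module>
  File "h.py", line 62, in rows
    D=R.from_matrix(np.array([[np.sin(k),np.cos(k),0],[-np.cos(k),np.sin(k),0],[0,0,-1]])) # cols x,y,z ; z down
  File "scipy/spatial/transform/_rotation.pyx", line 1143, in scipy.spatial.transform._rotation.Rotation.from_matrix
ValueError: Non-positive determinant (left-handed or null coordinate frame) in rotation matrix 0: [[-0.27635565  0.96105544  0.        ]
 [-0.96105544 -0.27635565  0.        ]
 [ 0.          0.         -1.        ]].
```

```bash
sed -i 's/\[\[np.sin(k),np.cos(k),0\],\[-np.cos(k),np.sin(k),0\]/[[-np.sin(k),np.cos(k),0],[np.cos(k),np.sin(k),0]/' h.py
python3 - <<'E'
from h import *
t=bot.read_camera("top")
for n,c,col in(("amber",(204,234),AMB),("blue",(280,242),BLU)):
    m=mask(t,col);k=np.zeros_like(m);cv2.circle(k,c,14,255,-1);m&=k
    v,u=np.nonzero(m);P=np.array([onz(t,(a,b),.06) for a,b in zip(u,v)])
    w,V=np.linalg.eigh(np.cov(P[:,:2].T)); d=V[:,1]; print(n,len(u),P.mean(0).round(4),"yaw",np.arctan2(-d[0],d[1]),"len",np.ptp(P[:,:2]@d),"wid",np.ptp(P[:,:2]@V[:,0]))
    # brown foot+everything unlike table
    h=hsv(t); f=((h[...,1].astype(int)>125)|(h[...,2]<150)); f=(f&(k>0)); v,u=np.nonzero(f); print(" all px",u.min(),u.max(),v.min(),v.max(),onz(t,(u.mean(),v.mean()),.03).round(4))
print("foot amber",onz(t,(206.8,234.8),.008).round(4)); print("foot blue",onz(t,(190+(618-366)/2.8,160+232/2.8),.008).round(4))
rows((.448,.332,.12,-.28),(.448,.332,.021,-.28))
E
```

```text
amber 56 [0.452  0.3335 0.06  ] yaw -0.28666062925051977 len 0.05277098466175262 wid 0.009765430438285538
 all px 194 216 227 242 [0.4525 0.3316 0.03  ]
blue 50 [0.4327 0.112  0.06  ] yaw -0.5655055141657219 len 0.044674213365304194 wid 0.008882158115435856
 all px 271 288 234 250 [0.4339 0.1129 0.03  ]
foot amber [0.4526 0.3347 0.008 ]
foot blue [0.433  0.1121 0.008 ]
t 3.15 tcp [0.2414 0.6304 0.1972] close ang 1.205 F [-0.5  0.1  0.3] w 85.3
(0.448, 0.332, 0.12, -0.28) -> [-0.0, -0.0, 1.485] [-299.6, -204.7, 77.2]
(0.448, 0.332, 0.021, -0.28) -> [-0.0, -0.0, 1.485] [-299.7, -204.7, 176.2]
```

>>> {"name": "jog_arm", "arguments": {
  "motion": [
    [0,0,0.09,-18,-12,5,85],
    [0,0,0.24,-48,-32,12,85],
    [0,0,0.42,-85,-56,22,85],
    [0,0,0.6,-121,-80,31,80],
    [0,0,0.78,-158,-105,40,70],
    [0,0,0.95,-194,-129,49,60],
    [0,0,1.13,-230,-153,58,50],
    [0,0,1.31,-267,-177,68,50],
    [0,0,1.43,-291,-193,74,50],
    [0,0,1.49,-303,-201,77,50]
  ]
}}

```text
t: 4.4
eef_pos: [0.4534, 0.3327, 0.1201]
tool_rot: [0.0, 0.802, 0.598, -0.0]
contact_force: [-1.1, 0.2, 0.2]
gripper_width: 0.587
grasp_force: 0.0
```

```bash
python3 -c "
from h import *
rows((.4522,.334,.12,-.285),(.4522,.334,.021,-.285))"
```

```text
t 4.4 tcp [0.4534 0.3327 0.1201] close ang -0.289 F [-1.1  0.2  0.2] w 50.1
(0.4522, 0.334, 0.12, -0.285) -> [0.0, 0.0, -0.004] [0.9, -1.5, 0.1]
(0.4522, 0.334, 0.021, -0.285) -> [0.0, 0.0, -0.004] [0.9, -1.5, 99.1]
```

>>> {"name": "jog_arm", "arguments": {
  "motion": [
    [0,0,0,1,-1,20,50],
    [0,0,0,1,-1,50,50],
    [0,0,0,1,-1,78,50],
    [0,0,0,1,-1,95,50],
    [0,0,0,1,-1,98,50],
    [0,0,0,1,-1,98,0],
    [0,0,0,1,-1,98,0],
    [0,0,0,1,-1,98,0],
    [0,0,0,1,-1,98,0],
    [0,0,0,1,-1,98,0]
  ],
  "grip_force": 35
}}

```text
t: 5.65
eef_pos: [0.4521, 0.3362, 0.0231]
tool_rot: [-0.0, 0.8, 0.6, 0.001]
contact_force: [-1.5, -0.5, 6.4]
gripper_width: 0.093
grasp_force: 34.6
```

```bash
python3 -c "
from h import *
rows((.453,.333,.13,-.285),(.632,.031,.13,-.2),(.632,.031,.029,-.2))"
```

```text
t 5.65 tcp [0.4521 0.3362 0.0231] close ang -0.285 F [-1.5 -0.5  6.4] w 7.9
(0.453, 0.333, 0.13, -0.285) -> [0.0, -0.001, 0.0] [-2.6, 1.8, -106.9]
(0.632, 0.031, 0.13, -0.2) -> [0.0, -0.001, -0.085] [-242.2, 258.4, -107.2]
(0.632, 0.031, 0.029, -0.2) -> [0.0, -0.001, -0.085] [-242.3, 258.4, -6.2]
```

>>> {"name": "jog_arm", "arguments": {
  "motion": [
    [0,0,0,0,0,-15,0],
    [0,0,0,0,0,-50,0],
    [0,0,0,-10,11,-85,0],
    [0,0,-0.02,-40,43,-105,0],
    [0,0,-0.04,-80,86,-107,0],
    [0,0,-0.06,-120,129,-107,0],
    [0,0,-0.08,-160,172,-107,0],
    [0,0,-0.08,-200,214,-107,0],
    [0,0,-0.08,-229,245,-107,0],
    [0,0,-0.08,-242,258,-107,0]
  ]
}}

```text
t: 6.9
eef_pos: [0.6323, 0.0272, 0.1301]
tool_rot: [0.001, 0.777, 0.629, -0.0]
contact_force: [-0.2, 0.5, -0.7]
gripper_width: 0.095
grasp_force: 34.2
```

```bash
python3 - <<'E'
from h import *
rows((.632,.031,.13,-.2),(.632,.031,.03,-.2))
t=bot.read_camera("top");save(dict(pixels=cv2.resize(t["pixels"][100:300,180:460],None,fx=2.5,fy=2.5)),"held.png")
E
```

```text
t 6.9 tcp [0.6323 0.0272 0.1301] close ang -0.209 F [-0.2  0.5 -0.7] w 8.1
(0.632, 0.031, 0.13, -0.2) -> [0.001, 0.001, -0.009] [3.7, -1.1, 0.1]
(0.632, 0.031, 0.03, -0.2) -> [0.001, 0.001, -0.009] [3.8, -1.2, 100.1]
```

View pics/held.png

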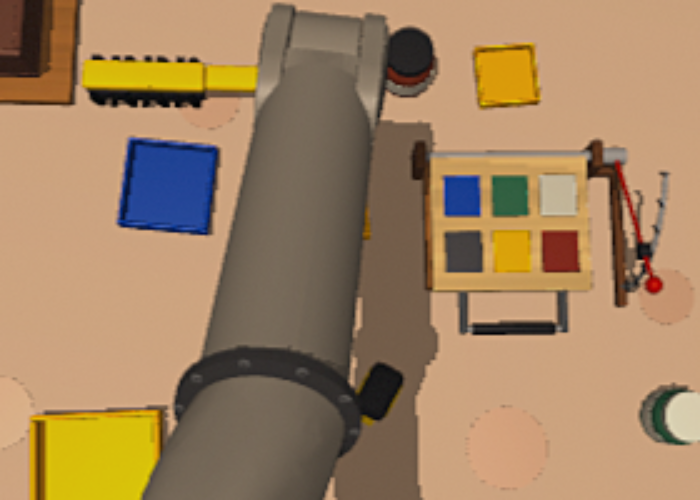

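The arm now covers the amber tray. The amber tile's former spot, about (65,335) in this crop, is empty and the gripper reads 8 mm, so the tile is held. Lowering it now.

>>> {"name": "jog_arm", "arguments": {
  "motion": [
    [0,0,0,4,-1,15,0],
    [0,0,0,4,-1,45,0],
    [0,0,0,4,-1,75,0],
    [0,0,0,4,-1,93,0],
    [0,0,0,4,-1,98,0],
    [0,0,0,4,-1,101,0],
    [0,0,0,4,-1,102,0],
    [0,0,0,4,-1,102,0]
  ]
}}

```text
t: 7.95
eef_pos: [0.632, 0.0352, 0.0283]
tool_rot: [0.0, 0.776, 0.631, 0.001]
contact_force: [-1.4, 1.0, 4.3]
gripper_width: 0.095
grasp_force: 34.9
```

Light contact (4 N) at the expected height, so I'll release and rise.

>>> {"name": "jog_arm", "arguments": {
  "motion": [
    [0,0,0,0,0,0,35],
    [0,0,0,0,0,0,35],
    [0,0,0,0,0,0,35],
    [0,0,0,0,0,-15,35],
    [0,0,0,0,0,-50,50],
    [0,0,0,0,0,-90,50],
    [0,0,0,0,0,-115,50]
  ]
}}

```text
t: 8.82
eef_pos: [0.6323, 0.0346, 0.1454]
tool_rot: [0.001, 0.776, 0.631, 0.001]
contact_force: [0.4, 0.3, 0.2]
gripper_width: 0.587
grasp_force: 0.0
```

```bash
python3 -c "
from h import *
rows((.433,.113,.12,-.57),(.433,.113,.021,-.57))"
```

```text
t 8.82 tcp [0.6323 0.0346 0.1454] close ang -0.205 F [0.4 0.3 0.2] w 50.1
(0.433, 0.113, 0.12, -0.57) -> [0.003, -0.002, 0.365] [36.0, -211.2, 24.8]
(0.433, 0.113, 0.021, -0.57) -> [0.003, -0.002, 0.365] [35.9, -211.5, 123.8]
```

>>> {"name": "jog_arm", "arguments": {
  "motion": [
    [0,0,0.04,3,-15,0,50],
    [0,0,0.12,9,-55,5,50],
    [0,0,0.2,17,-100,10,50],
    [0,0,0.28,25,-148,15,50],
    [0,0,0.34,32,-185,20,50],
    [0,0,0.365,35,-205,24,50],
    [0,0,0.365,36,-211,25,50],
    [0,0,0.365,36,-211,25,50]
  ]
}}

```text
t: 9.82
eef_pos: [0.4327, 0.1131, 0.1178]
tool_rot: [-0.0, 0.877, 0.48, 0.001]
contact_force: [0.9, -0.2, 0.1]
gripper_width: 0.584
grasp_force: 0.0
```

```bash
python3 -c "
from h import *
rows((.433,.113,.12,-.57),(.433,.113,.021,-.57))"
```

```text
t 9.82 tcp [0.4327 0.1131 0.1178] close ang -0.569 F [ 0.9 -0.2  0.1] w 49.9
(0.433, 0.113, 0.12, -0.57) -> [0.001, -0.001, 0.001] [0.1, 0.4, -2.2]
(0.433, 0.113, 0.021, -0.57) -> [0.001, -0.001, 0.001] [-0.1, 0.3, 96.8]
```

>>> {"name": "jog_arm", "arguments": {
  "motion": [
    [0,0,0,0,0,20,50],
    [0,0,0,0,0,50,50],
    [0,0,0,0,0,78,50],
    [0,0,0,0,0,92,50],
    [0,0,0,0,0,95,50],
    [0,0,0,0,0,95,0],
    [0,0,0,0,0,95,0],
    [0,0,0,0,0,95,0],
    [0,0,0,0,0,95,0],
    [0,0,0,0,0,95,0]
  ],
  "grip_force": 35
}}

```text
t: 11.08
eef_pos: [0.4323, 0.1136, 0.0228]
tool_rot: [-0.0, 0.877, 0.48, 0.001]
contact_force: [-3.1, 0.6, 7.0]
gripper_width: 0.098
grasp_force: 34.7
```

```bash
python3 -c "
from h import *
rows((.433,.113,.13,-.57),(.642,.222,.13,-.4),(.642,.222,.029,-.4))"
```

```text
t 11.07 tcp [0.4323 0.1136 0.0228] close ang -0.57 F [-3.1  0.6  7. ] w 8.4
(0.433, 0.113, 0.13, -0.57) -> [0.0, -0.001, 0.0] [0.0, 0.9, -107.2]
(0.642, 0.222, 0.13, -0.4) -> [0.0, -0.001, -0.17] [204.5, 118.1, -106.9]
(0.642, 0.222, 0.029, -0.4) -> [0.0, -0.001, -0.17] [204.4, 118.1, -5.9]
```

>>> {"name": "jog_arm", "arguments": {
  "motion": [
    [0,0,0,0,0,-15,0],
    [0,0,0,0,0,-50,0],
    [0,0,0,10,6,-85,0],
    [0,0,-0.04,40,23,-105,0],
    [0,0,-0.08,80,46,-107,0],
    [0,0,-0.12,120,69,-107,0],
    [0,0,-0.16,160,92,-107,0],
    [0,0,-0.17,190,110,-107,0],
    [0,0,-0.17,204,118,-107,0],
    [0,0,-0.17,204,118,-107,0]
  ]
}}

```text
t: 12.32
eef_pos: [0.6418, 0.2214, 0.1296]
tool_rot: [0.0, 0.833, 0.553, 0.0]
contact_force: [-1.0, 0.8, 0.1]
gripper_width: 0.095
grasp_force: 34.2
```

```bash
python3 - <<'E'
from h import *
rows((.642,.222,.13,-.4),(.642,.222,.028,-.4))
E
```

```text
t 12.32 tcp [0.6418 0.2214 0.1296] close ang -0.4 F [-1.   0.8  0.1] w 8.1
(0.642, 0.222, 0.13, -0.4) -> [0.001, 0.0, 0.0] [0.6, -0.0, -0.4]
(0.642, 0.222, 0.028, -0.4) -> [0.001, 0.0, 0.0] [0.7, -0.1, 101.6]
```

>>> {"name": "jog_arm", "arguments": {
  "motion": [
    [0,0,0,0,0,15,0],
    [0,0,0,0,0,45,0],
    [0,0,0,0,0,75,0],
    [0,0,0,0,0,93,0],
    [0,0,0,0,0,98,0],
    [0,0,0,0,0,101,0],
    [0,0,0,0,0,102,0],
    [0,0,0,0,0,102,0]
  ]
}}

```text
t: 13.32
eef_pos: [0.642, 0.2213, 0.0282]
tool_rot: [0.0, 0.834, 0.553, 0.001]
contact_force: [-2.0, -0.0, 1.3]
gripper_width: 0.094
grasp_force: 34.5
```

>>> {"name": "jog_arm", "arguments": {
  "motion": [
    [0,0,0,0,0,0,35],
    [0,0,0,0,0,0,35],
    [0,0,0,0,0,0,35],
    [0,0,0,0,0,-15,35],
    [0,0,0,0,0,-50,42],
    [0,0,0,0,0,-90,42],
    [0,0,0,0,0,-120,42]
  ]
}}

```text
t: 14.2
eef_pos: [0.6422, 0.2211, 0.1503]
tool_rot: [0.0, 0.834, 0.552, 0.001]
contact_force: [-0.1, 0.8, -0.1]
gripper_width: 0.49
grasp_force: 0.0
```

```bash
python3 -c "
from h import *
rows((.472,-.2015,.15,.02),(.472,-.2015,.033,.02))"
```

```text
t 14.2 tcp [0.6422 0.2211 0.1503] close ang -0.4 F [-0.1  0.8 -0.1] w 41.8
(0.472, -0.2015, 0.15, 0.02) -> [0.002, -0.001, -0.42] [-455.5, 8.0, -0.5]
(0.472, -0.2015, 0.033, 0.02) -> [0.002, -0.001, -0.42] [-455.7, 7.7, 116.5]
```

>>> {"name": "jog_arm", "arguments": {
  "motion": [
    [0,0,-0.02,-20,0,0,42],
    [0,0,-0.07,-75,1,0,42],
    [0,0,-0.12,-135,2,0,42],
    [0,0,-0.18,-195,3,0,42],
    [0,0,-0.24,-255,4,0,42],
    [0,0,-0.3,-315,5,0,42],
    [0,0,-0.36,-375,6,0,42],
    [0,0,-0.4,-425,7,0,42],
    [0,0,-0.42,-450,8,0,42],
    [0,0,-0.42,-455,8,0,42]
  ]
}}

```text
t: 15.45
eef_pos: [0.471, -0.2031, 0.1482]
tool_rot: [0.001, 0.701, 0.713, 0.0]
contact_force: [-0.0, 0.9, -0.5]
gripper_width: 0.499
grasp_force: 0.0
```

```bash
python3 - <<'E'
from h import *
rows((.472,-.2015,.15,.02),(.472,-.2015,.033,.02))
s=bot.read_camera("scene");t=bot.read_camera("top")
a=cv2.resize(t["pixels"][145:265,190:440],None,fx=3,fy=3);b=cv2.resize(s["pixels"][110:290,200:470],None,fx=1.2,fy=1.2)
o=np.zeros((580,750,3),np.uint8);o[:360]=a;o[362:578,:324]=b;o[362:578,326:]=cv2.resize(s["pixels"][195:292,270:460],(424,216));save(dict(pixels=o),"tiles.png")
E
```

```text
t 15.45 tcp [ 0.471  -0.2031  0.1482] close ang 0.016 F [-0.   0.9 -0.5] w 42.7
(0.472, -0.2015, 0.15, 0.02) -> [0.001, 0.0, -0.004] [1.6, 1.0, -1.8]
(0.472, -0.2015, 0.033, 0.02) -> [0.001, 0.0, -0.004] [1.6, 0.8, 115.2]
```

View pics/tiles.png

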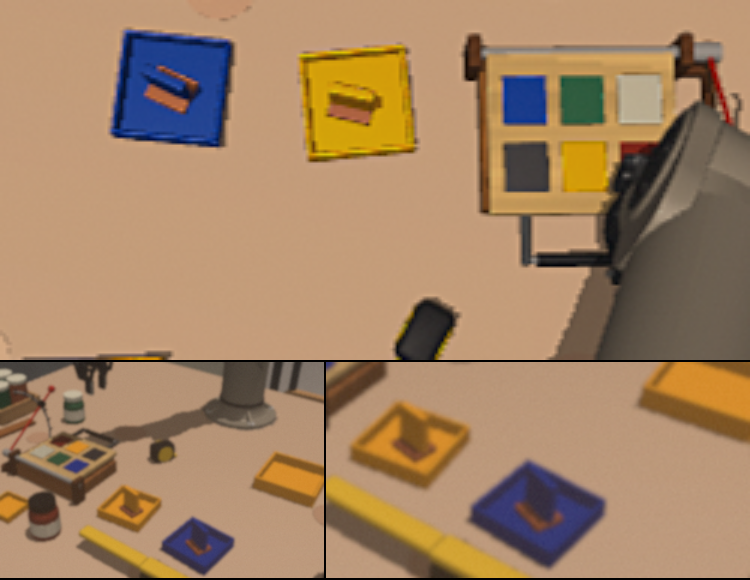

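Both tiles stand upright in their own trays: blue at about (172,87), amber at about (353,100) in the crop. The gripper is above the handle at about (570,260). Descending now.

>>> {"name": "jog_arm", "arguments": {
  "motion": [
    [0,0,0,1,1,15,42],
    [0,0,0,1,1,45,42],
    [0,0,0,1,1,75,42],
    [0,0,0,1,1,100,42],
    [0,0,0,1,1,112,42],
    [0,0,0,1,1,115,42],
    [0,0,0,1,1,115,42]
  ]
}}

```text
t: 16.42
eef_pos: [0.473, -0.1999, 0.0325]
tool_rot: [0.0, 0.7, 0.714, 0.0]
contact_force: [0.3, 0.3, 1.0]
gripper_width: 0.486
grasp_force: 0.0
```

>>> {"name": "jog_arm", "arguments": {
  "motion": [
    [0,0,0,0,0,0,0],
    [0,0,0,0,0,0,0],
    [0,0,0,0,0,0,0],
    [0,0,0,0,0,0,0],
    [0,0,0,0,0,0,0],
    [0,0,0,0,0,0,0]
  ],
  "grip_force": 50
}}

```text
t: 17.18
eef_pos: [0.4725, -0.2, 0.0322]
tool_rot: [-0.0, 0.7, 0.714, -0.0]
contact_force: [0.2, -0.2, 0.2]
gripper_width: -0.001
grasp_force: 0.0
```

```bash
python3 - <<'E'
from h import *
o=bot.get_obs();g=o["eef_pos"];hx=g[0]+.21*np.cos(.02);print("hinge x",hx)
th=.595; L=[]
for f in (.25,.5,.75,.9,1): L.append((hx-.21*np.cos(th*f),g[1]+.02*.21*(1-np.cos(th*f)),g[2]+.21*np.sin(th*f),.02))
rows(*L)
E
```

```text
hinge x 0.6824792908568931
t 17.18 tcp [ 0.4725 -0.2     0.0322] close ang 0.02 F [ 0.2 -0.2  0.2] w -0.1
(np.float64(0.47479829921099925), np.float64(-0.19999327818359783), np.float64(0.06329429281659091), 0.02) -> [-0.0, -0.0, 0.0] [0.0, 2.3, -31.1]
(np.float64(0.48170410713287565), np.float64(-0.1998551620251603), np.float64(0.09372936018419717), 0.02) -> [-0.0, -0.0, 0.0] [0.0, 9.2, -61.6]
(np.float64(0.4930441943724015), np.float64(-0.19962836028036976), np.float64(0.12280488133386058), 0.02) -> [-0.0, -0.0, 0.0] [0.0, 20.5, -90.6]
(np.float64(0.5018764345981549), np.float64(-0.1994517154758547), np.float64(0.1393287949537012), 0.02) -> [-0.0, -0.0, 0.0] [0.0, 29.4, -107.2]
(np.float64(0.5085681061005791), np.float64(-0.19931788204580622), np.float64(0.1498787002994282), 0.02) -> [-0.0, -0.0, 0.0] [0.0, 36.1, -117.7]
```

The fingers closed on nothing. I'll look before doing anything else.

```bash
python3 - <<'E'
from h import *
s=bot.read_camera("scene");t=bot.read_camera("top")
a=cv2.resize(t["pixels"][145:255,340:460],None,fx=3.3,fy=3.3,interpolation=cv2.INTER_CUBIC);b=cv2.resize(s["pixels"][110:230,200:320],None,fx=3.3,fy=3.3,interpolation=cv2.INTER_CUBIC)
o=np.zeros((396,794,3),np.uint8);o[:363,:396]=a;o[:,398:]=b;save(dict(pixels=o),"miss.png")
print("tcp px",proj(s,[.4725,-.2,.032]),proj(t,[.4725,-.2,.032]))
E
```

```text
tcp px [282.28517057 177.07748   ] [383.44090493 231.51855285]
```

View pics/miss.png

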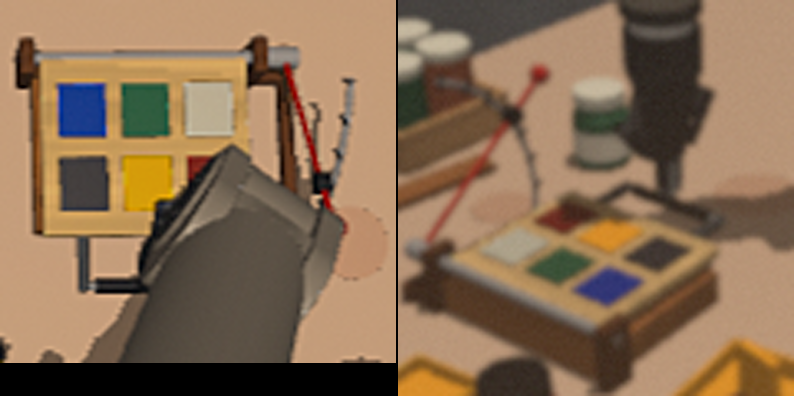

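```bash
python3 - <<'E'
from h import *
s=bot.read_camera("scene");t=bot.read_camera("top")
for x in(.46,.472,.484):
    for z in(.052,.08): print(x,z,[proj(s,[x,y,z]).round(1).tolist() for y in(-.255,-.2,-.145)],[proj(t,[x,y,z]).round(1).tolist() for y in(-.2,-.145)])
print([proj(s,[.4725,-.2,z]).round(1).tolist() for z in (.032,.052,.1)])
for n in("handle",): print([(d["xy"],d["score"]) for d in bot.tip_of(n,s)],[(d["xy"],d["score"]) for d in bot.tip_of(n,t)])
a=cv2.resize(s["pixels"][140:200,255:310],None,fx=10,fy=10,interpolation=cv2.INTER_CUBIC);save(dict(pixels=a),"bar.png")
print(bot.get_obs()["t"])
E
```

```text
0.46 0.052 [[272.3, 165.6], [284.5, 170.4], [297.2, 175.4]] [[384.6, 235.2], [366.2, 234.8]]
0.46 0.08 [[271.9, 158.3], [284.2, 163.0], [297.0, 167.9]] [[386.4, 234.5], [367.5, 234.0]]
0.472 0.052 [[269.9, 167.0], [282.1, 171.8], [294.8, 176.9]] [[384.6, 231.1], [366.2, 230.7]]
0.472 0.08 [[269.4, 159.6], [281.7, 164.3], [294.6, 169.3]] [[386.4, 230.3], [367.5, 229.9]]
0.484 0.052 [[267.5, 168.3], [279.7, 173.2], [292.5, 178.3]] [[384.6, 227.1], [366.2, 226.7]]
0.484 0.08 [[266.9, 160.9], [279.3, 165.7], [292.2, 170.7]] [[386.4, 226.2], [367.5, 225.8]]
[[282.3, 177.1], [282.0, 171.9], [281.4, 159.0]]
[([282.0, 171.2], 0.42), ([363.9, 265.6], 0.37)] [([387.5, 232.9], 0.59)]
17.475
```

View pics/bar.png

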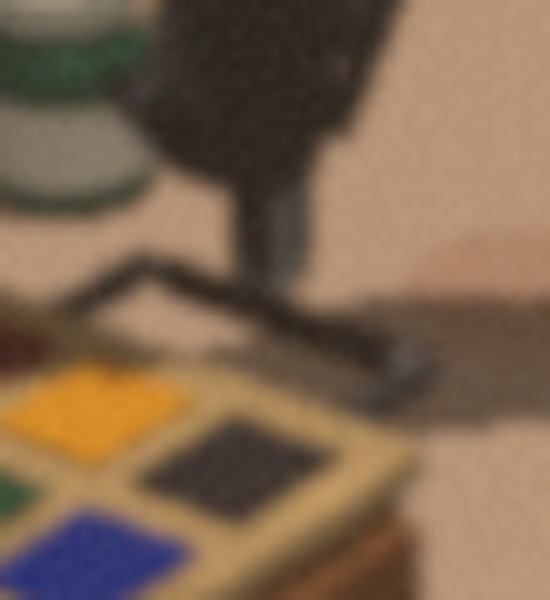

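>>> {"name": "jog_arm", "arguments": {
  "motion": [
    [0,0,0,0,0,0,15],
    [0,0,0,0,0,0,30],
    [0,0,0,0,0,0,45],
    [0,0,0,0,0,0,45]
  ]
}}

```text
t: 17.98
eef_pos: [0.4725, -0.2001, 0.0322]
tool_rot: [-0.0, 0.7, 0.714, 0.0]
contact_force: [-1.0, 0.6, -0.5]
gripper_width: 0.525
grasp_force: 0.0
```

```bash
python3 - <<'E'
from h import *
s=bot.read_camera("scene"); o=bot.get_obs(); print(o["eef_pos"],o["gripper_width"],o["contact_force"])
a=cv2.resize(s["pixels"][130:190,250:310],None,fx=9,fy=9,interpolation=cv2.INTER_CUBIC)
a=cv2.convertScaleAbs(a,alpha=1.8)
T=o["eef_pos"]
for d,c in(((0,0,0),(0,255,0)),((.022,0,0),(255,255,0)),((-.022,0,0),(0,255,255)),((.022,0,.03),(255,255,0)),((-.022,0,.03),(0,255,255))):
    u=(proj(s,T+d)-[250,130]+.5)*9; print(d,u); cv2.circle(a,tuple(int(v) for v in u),3,c,-1)
save(dict(pixels=a),"open.png")
E
```

```text
[ 0.47254882 -0.20005513  0.03218435] 0.5273605461568004 [-0.08984466  0.30251867 -0.07981935]
(0, 0, 0) [294.84643303 427.77498908]
(0.022, 0, 0) [255.20460652 451.4356046 ]
(-0.022, 0, 0) [333.56593358 404.66487292]
(0.022, 0, 0.03) [251.04737878 380.15975721]
(-0.022, 0, 0.03) [330.52500757 334.46111964]
```

View pics/open.png

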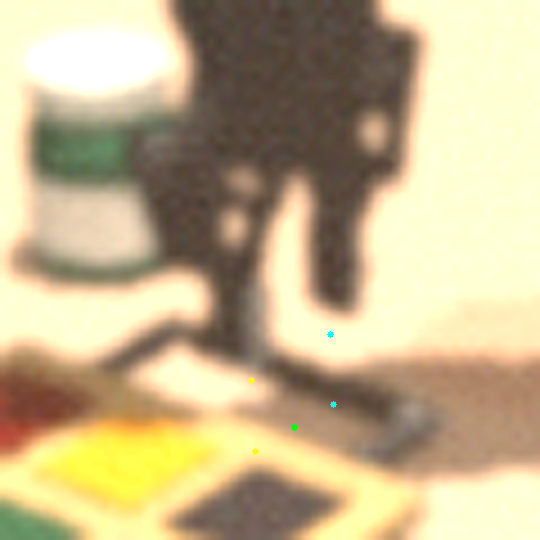

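Seen against the bar, the real fingertips are about 30 mm higher than the reported TCP. They sit at the top of the bar, around (245,350) and (335,305) in the crop, where the state would put them at rows 451 and 404. That also explains the empty grip. The x and y agree, so I'll go 29 mm lower in small steps and watch the force.

>>> {"name": "jog_arm", "arguments": {
  "motion": [
    [0,0,0,0,0,5,45],
    [0,0,0,0,0,11,45],
    [0,0,0,0,0,17,45],
    [0,0,0,0,0,23,45],
    [0,0,0,0,0,29,45],
    [0,0,0,0,0,29,45]
  ]
}}

```text
t: 18.77
eef_pos: [0.4721, -0.2, 0.0026]
tool_rot: [-0.0, 0.7, 0.714, -0.0]
contact_force: [0.5, -0.3, -0.3]
gripper_width: 0.529
grasp_force: 0.0
```

>>> {"name": "jog_arm", "arguments": {
  "motion": [
    [0,0,0,0,0,0,0],
    [0,0,0,0,0,0,0],
    [0,0,0,0,0,0,0],
    [0,0,0,0,0,0,0],
    [0,0,0,0,0,0,0],
    [0,0,0,0,0,0,0]
  ],
  "grip_force": 50
}}

```text
t: 19.52
eef_pos: [0.4708, -0.2001, 0.0032]
tool_rot: [-0.001, 0.7, 0.714, -0.001]
contact_force: [-5.4, 0.8, 5.3]
gripper_width: 0.139
grasp_force: 48.8
```

The bar is gripped at 12 mm. Lifting along the arc now.

>>> {"name": "jog_arm", "arguments": {
  "motion": [
    [0,0,0,0,0,-6,0],
    [0,0,0,0,1,-18,0],
    [0,0,0,0,2,-31,0],
    [0,0,0,0,5,-46,0],
    [0,0,0,0,9,-61,0],
    [0,0,0,0,15,-77,0],
    [0,0,0,0,21,-90,0],
    [0,0,0,0,25,-100,0],
    [0,0,0,0,29,-107,0],
    [0,0,0,0,31,-109,0]
  ]
}}

```text
t: 20.78
eef_pos: [0.5017, -0.199, 0.1129]
tool_rot: [-0.002, 0.7, 0.714, -0.001]
contact_force: [-10.4, -0.9, 2.2]
gripper_width: 0.143
grasp_force: 49.7
```

```bash
python3 - <<'E'
from h import *
s=bot.read_camera("scene");t=bot.read_camera("top"); o=bot.get_obs(); print(o["eef_pos"],o["gripper_width"],o["contact_force"])
bs,bt=ball(s,(242,132),7),ball(t,(441,213),7); print(bs,bt)
if bt[1]: print(tri([s,t],[bs[0],bt[0]]))
a=cv2.resize(s["pixels"][110:220,200:320],None,fx=5,fy=5,interpolation=cv2.INTER_CUBIC)
save(dict(pixels=cv2.convertScaleAbs(a,alpha=1.5)),"lift.png")
E
```

```text
[ 0.50149493 -0.19905383  0.11269553] 0.14514118210462826 [-9.62191553  0.4389361   2.67115235]Traceback (most recent call last):
  File "<stdin>", line 3, in <module>
  File "h.py", line 56, in ball
    M=cv2.moments(m,True); return (M["m10"]/M["m00"],M["m01"]/M["m00"]),M["m00"]
                                   ~~~~~~~~^~~~~~~~~
ZeroDivisionError: float division by zero
```

>>> {"name": "jog_arm", "arguments": {
  "motion": [
    [0,0,0,0,1,-3,0],
    [0,0,0,0,2,-6,0],
    [0,0,0,0,4,-8,0],
    [0,0,0,0,4,-8,0],
    [0,0,0,0,4,-8,0]
  ]
}}

```text
t: 21.5
eef_pos: [0.5065, -0.1989, 0.1204]
tool_rot: [-0.001, 0.7, 0.714, -0.0]
contact_force: [-8.1, 0.9, 2.1]
gripper_width: 0.139
grasp_force: 49.5
```

```bash
python3 - <<'E'
from h import *
from scipy.optimize import least_squares
s=bot.read_camera("scene"); o=bot.get_obs(); e=o["eef_pos"];print(o["t"],e,o["gripper_width"],o["contact_force"])
print("pitch from dz",np.arcsin((e[2]-.0032)/.21),"from dx",np.arccos(1-(e[0]-.4708)/.21))
b=[d for d in bot.tip_of("pointer_tip",s)]; print([(d["xy"],d["score"]) for d in b][:2])
H=np.array([.6815,-.197,.052])
def P(th,y,r=.21,yaw=.02): return H+R.from_euler("zy",[yaw,th]).apply([-r,y,0])
for th in(.55,.575,.6,.625): print(th,"ball",proj(s,P(th,-.132)).round(1),"bar ends",proj(s,P(th,-.05)).round(1),proj(s,P(th,.05)).round(1))
a=cv2.resize(s["pixels"][110:220,200:320],None,fx=5,fy=5,interpolation=cv2.INTER_CUBIC)
save(dict(pixels=cv2.convertScaleAbs(a,alpha=1.5)),"lift.png")
E
```

```text
21.55 [ 0.50647241 -0.19891356  0.12040297] 0.14053377275464463 [-7.54577786  0.96414492  1.58041149]
pitch from dz 0.5921055455565318 from dx 0.5914530915463313
[([242.7, 133.1], 0.71)]
0.55 ball [243.5 134.7] bar ends [261.9 140.7] [286.1 148.7]
0.575 ball [242.8 133.7] bar ends [261.2 139.8] [285.5 147.7]
0.6 ball [242.  132.8] bar ends [260.5 138.8] [284.8 146.7]
0.625 ball [241.2 131.8] bar ends [259.7 137.8] [284.  145.7]
```

View pics/lift.png

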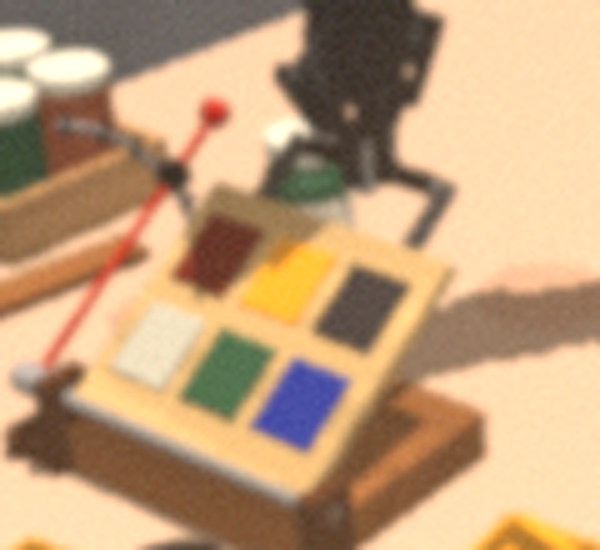

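The picture shows the board raised, with the red ball at about (213,112). The bar's line, (425,185) to (292,143), extends to it within a pixel of camera resolution. One independent check of the pitch from the glaze patches.

```bash
python3 - <<'E'
from h import *
from scipy.optimize import least_squares
s=bot.read_camera("scene"); im0=cv2.cvtColor(cv2.imread("pics/scene0.png"),cv2.COLOR_BGR2RGB); p0=dict(s,pixels=im0)
H=np.array([.6815,-.197,.052]);Rz=R.from_euler("z",.02)
rg=dict(blue=((108,90,40),(130,255,255)),green=((60,50,30),(100,255,255)),yel=((14,150,120),(26,255,255)),red=((0,130,30),(8,255,125)))
def cen(p,r,x0,x1,y0,y1):
    m=cv2.inRange(hsv(p),*r);k=np.zeros_like(m);k[y0:y1,x0:x1]=255;n,l,st,ce=cv2.connectedComponentsWithStats(m&k);i=1+np.argmax(st[1:,4]);return ce[i],st[i,4]
L=[];U=[]
for n,r in rg.items():
    c0,a0=cen(p0,r,215,300,165,208);c1,a1=cen(s,r,215,290,150,202)
    l=Rz.inv().apply(onz(p0,c0,.058)-H);print(n,c0.round(1),a0,c1.round(1),a1,l.round(4))
    L.append(l);U.append(c1)
for n,l,u in zip(rg,L,U):
    f=lambda th:(proj(s,H+Rz.apply(R.from_euler("y",th[0]).apply(l)))-u); r=least_squares(f,[.59]);print(n,r.x,f(r.x))
E
```

```text
blue [263.1 196.3] 102 [259.6 190.5] 157 [-0.0547  0.0593  0.006 ]Traceback (most recent call last):
  File "<stdin>", line 10, in <module>
  File "<stdin>", line 7, in cen
    return _wrapfunc(a, 'argmax', axis=axis, out=out, **kwds)
    return bound(*args, **kwds)
ValueError: attempt to get argmax of an empty sequence
```

```bash
python3 - <<'E'
from h import *
from scipy.optimize import least_squares
s=bot.read_camera("scene"); im0=cv2.cvtColor(cv2.imread("pics/scene0.png"),cv2.COLOR_BGR2RGB); p0=dict(s,pixels=im0)
H=np.array([.6815,-.197,.052]);Rz=R.from_euler("z",.02)
rg=dict(blue=((108,60,30),(140,255,255)),yel=((13,150,110),(28,255,255)),green=((40,40,20),(104,255,255)))
def cen(p,r,x0,x1,y0,y1):
    m=cv2.inRange(hsv(p),*r);k=np.zeros_like(m);k[y0:y1,x0:x1]=255;n,l,st,ce=cv2.connectedComponentsWithStats(m&k)
    if n<2: return None,0
    i=1+np.argmax(st[1:,4]);return ce[i],st[i,4]
for n,r in rg.items():
    c0,a0=cen(p0,r,225,290,165,206);c1,a1=cen(s,r,225,285,157,202)
    if not(a0 and a1): print(n,a0,a1);continue
    l=Rz.inv().apply(onz(p0,c0,.058)-H)
    f=lambda th:(proj(s,H+Rz.apply(R.from_euler("y",th[0]).apply(l)))-c1); q=least_squares(f,[.59]);print(n,a0,a1,l.round(3),q.x,f(q.x))
print(bot.get_obs()["t"])
E
```

```text
blue 115 176 [-0.055  0.059  0.006] [0.53191673] [ 0.30676276 -0.34171446]
yel 139 209 [-0.123 -0.001  0.006] [0.56316317] [ 0.28950179 -0.26625675]
green 84 139 [-0.054  0.001  0.006] [0.54285665] [ 0.40255768 -0.48092435]
21.7
```

```bash
python3 - <<'E'
from h import *
s=bot.read_camera("scene"); im0=cv2.cvtColor(cv2.imread("pics/scene0.png"),cv2.COLOR_BGR2GRAY).astype(np.float32); im1=cv2.cvtColor(s["pixels"],cv2.COLOR_RGB2GRAY).astype(np.float32)
lo=np.array([[-.150,-.07,.006],[-.150,.09,.006],[-.012,.09,.006],[-.012,-.07,.006]])
def quad(th,H,yaw): return np.array([proj(s,H+R.from_euler("zy",[yaw,th]).apply(l)) for l in lo],np.float32)
def cost(a):
    th,hx,hy=a[:3]; H=np.array([hx,hy,.052]); W=300,350
    dst=np.array([[0,0],[W[0],0],[W[0],W[1]],[0,W[1]]],np.float32)
    A=cv2.warpPerspective(im0,cv2.getPerspectiveTransform(quad(0,H,.02),dst),W,flags=cv2.INTER_LINEAR)
    B=cv2.warpPerspective(im1,cv2.getPerspectiveTransform(quad(th,H,.02),dst),W,flags=cv2.INTER_LINEAR)
    A=cv2.GaussianBlur(A,(0,0),4);B=cv2.GaussianBlur(B,(0,0),4)
    return -np.corrcoef(A.ravel(),B.ravel())[0,1]
print([(t,round(cost([t,.6815,-.197]),4)) for t in np.arange(.5,.68,.02).round(2)])
for H in((.6815,-.197),(.684,-.197),(.679,-.197),(.6815,-.2),(.6815,-.194)):
    r=minimize(lambda a:cost([a[0],*H]),[.58],method="Nelder-Mead"); print(H,r.x,r.fun)
r=minimize(cost,[.58,.6815,-.197],method="Nelder-Mead",options=dict(initial_simplex=[[.58,.6815,-.197],[.62,.6815,-.197],[.58,.686,-.197],[.58,.6815,-.193]]));print(r.x,r.fun)
# pointer angle: triangulate hinge-free: scene ball row with same H
for th in(.56,.58,.6): print(th,proj(s,np.array([.6815,-.197,.052])+R.from_euler("zy",[.02,th]).apply([-.21,-.132,0])))
E
```

```text
[(np.float64(0.5), np.float64(-0.9375)), (np.float64(0.52), np.float64(-0.9544)), (np.float64(0.54), np.float64(-0.9596)), (np.float64(0.56), np.float64(-0.9522)), (np.float64(0.58), np.float64(-0.9324)), (np.float64(0.6), np.float64(-0.9016)), (np.float64(0.62), np.float64(-0.8622)), (np.float64(0.64), np.float64(-0.8172)), (np.float64(0.66), np.float64(-0.7695)), (np.float64(0.68), np.float64(-0.7209))]
(0.6815, -0.197) [0.53876562] -0.9596023970048123
(0.684, -0.197) [0.52522852] -0.959793893225176
(0.679, -0.197) [0.55145312] -0.956805690124204
(0.6815, -0.2) [0.53887891] -0.9592907717347628
(0.6815, -0.194) [0.53819922] -0.9596058979754418
[ 0.53017428  0.68301432 -0.19576571] -0.9600686776591515
0.56 [243.21777266 134.28953903]
0.58 [242.60857789 133.51629833]
0.6 [241.98177142 132.75846281]
```

```bash
python3 - <<'E'
from h import *
s=bot.read_camera("scene"); im0=cv2.imread("pics/scene0.png").max(2).astype(float); im1=s["pixels"].max(2).astype(float)
H=np.array([.6815,-.197,.052])
def P(th,y): return H+R.from_euler("zy",[.02,th]).apply([-.21,y,0])
def prof(im,c,r0,r1):
    v=im[r0:r1,c]; bg=np.linspace(v[0],v[-1],len(v)); w=np.clip(bg-v-12,0,None); return (w*np.arange(r0,r1)).sum()/w.sum()
def pred(th,c):
    u=np.array([proj(s,P(th,y)) for y in np.linspace(-.06,.06,200)]); return np.interp(c,u[:,0],u[:,1])
for c in range(273,294,3): print("flat",c,prof(im0,c,int(pred(0,c))-7,int(pred(0,c))+7).round(2),pred(0,c).round(2))
for c in range(278,289):
    print("now",c,im1[138:158,c].astype(int).tolist(),pred(.592,c).round(2),pred(.54,c).round(2))
E
```

```text
flat 273 167.66 168.25
flat 276 168.81 169.39
flat 279 169.93 170.53
flat 282 171.01 171.66
flat 285 172.12 172.8
flat 288 173.15 173.94
flat 291 174.28 175.08
now 278 [93, 90, 89, 78, 68, 53, 45, 59, 102, 147, 175, 183, 183, 183, 182, 182, 183, 183, 181, 180] 144.74 146.36
now 279 [135, 135, 135, 120, 99, 69, 55, 54, 91, 139, 169, 182, 182, 183, 181, 180, 183, 183, 179, 177] 145.06 146.69
now 280 [173, 170, 167, 157, 133, 97, 61, 52, 80, 127, 163, 179, 184, 182, 182, 183, 182, 177, 169, 155] 145.39 147.02
now 281 [179, 181, 182, 177, 156, 118, 75, 55, 70, 111, 156, 178, 182, 184, 183, 179, 172, 162, 141, 121] 145.72 147.35
now 282 [183, 184, 183, 181, 168, 135, 87, 54, 57, 95, 139, 170, 180, 179, 177, 166, 154, 132, 107, 86] 146.04 147.68
now 283 [182, 181, 184, 184, 172, 146, 100, 59, 52, 82, 128, 162, 176, 174, 158, 139, 118, 99, 80, 72] 146.37 148.01
now 284 [180, 181, 182, 182, 179, 153, 115, 70, 53, 72, 112, 149, 161, 153, 124, 103, 86, 77, 71, 84] 146.7 148.34
now 285 [183, 183, 183, 183, 180, 163, 127, 84, 63, 68, 88, 120, 131, 115, 93, 78, 72, 78, 93, 115] 147.02 148.67
now 286 [181, 183, 182, 184, 183, 172, 144, 105, 86, 78, 76, 91, 95, 81, 72, 72, 91, 110, 134, 153] 147.35 149.0
now 287 [182, 183, 182, 182, 182, 180, 164, 130, 102, 85, 73, 72, 72, 73, 80, 98, 125, 148, 165, 176] 147.67 149.33
now 288 [183, 181, 183, 183, 181, 185, 174, 146, 115, 88, 73, 71, 75, 92, 112, 138, 158, 173, 181, 183] 147.85 149.66
```

```bash
python3 - <<'E'
from h import *
im=lambda n:cv2.cvtColor(cv2.imread("pics/"+n),cv2.COLOR_BGR2RGB)
s=bot.read_camera("scene");t=bot.read_camera("top");t0=dict(t,pixels=im("top0.png"));s0=dict(s,pixels=im("scene0.png"))
H=np.array([.681,-.197,.052])
P=lambda th,y:H+R.from_euler("zy",[.02,th]).apply([-.21,y,0])
g=t0["pixels"].max(2).astype(float)
for c in(370,377,384,391,398):
    v=g[223:240,c];w=np.clip(np.linspace(v[0],v[-1],17)-v-20,0,None);print(c,((w*np.arange(223,240)).sum()/w.sum()).round(2),v.astype(int).tolist(),"pred",proj(t,P(0,0)).round(2))
print("ball top0",ball(t0,(441,213),7),"scene",ball(s0,(242,132),7),ball(s,(242,132),7))
for th in(.55,.57,.59,.61): print(th,proj(t,P(th,-.132)).round(2),proj(s,P(th,-.132)).round(2))
E
```

```text
370 231.25 [191, 191, 190, 192, 195, 210, 90, 15, 45, 26, 1, 198, 199, 193, 191, 191, 192] pred [385.03 231.46]
377 231.25 [190, 190, 190, 190, 194, 209, 92, 19, 47, 29, 6, 200, 198, 192, 190, 191, 191] pred [385.03 231.46]
384 230.85 [190, 191, 191, 193, 204, 130, 54, 25, 46, 26, 45, 196, 196, 191, 191, 190, 190] pred [385.03 231.46]
391 230.83 [191, 190, 191, 193, 205, 131, 43, 22, 41, 22, 45, 196, 197, 191, 191, 191, 191] pred [385.03 231.46]
398 230.82 [191, 191, 191, 192, 203, 130, 43, 25, 36, 27, 44, 195, 197, 191, 191, 192, 190] pred [385.03 231.46]
ball top0 ((441.6666666666667, 213.41666666666666), 48.0) scene ((243.2941176470588, 132.88235294117646), 17.0) ((243.33333333333334, 133.0), 18.0)
0.55 [440.35 217.09] [243.63 134.63]
0.57 [440.74 216.14] [243.03 133.85]
0.59 [441.13 215.15] [242.41 133.09]
0.61 [441.51 214.14] [241.77 132.34]
```

The board (0.592 rad from dz, dx and the bar's pixel row) and the pointer (0.58–0.60 rad across both views) agree within measurement error. Everything is holding steady, so I'm handing in.

```bash
python3 -c "
from h import *
o=bot.get_obs();print(o['t'],o['eef_pos'],o['grasp_force']);print(bot.hand_in())"
```

```text
21.9 [ 0.50643511 -0.19890671  0.12036489] 49.51638579368591
the job is handed in; nothing more can be done
None
```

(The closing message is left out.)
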